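Hang the work lamp on the side-opening hook

ROBOT

A 6-joint arm with a two-finger parallel gripper is mounted at the origin on the work surface. World frame = base frame: x ahead of the robot, y to its left, z up, the work surface at z = 0. Lengths are in mm, angles in rad, forces in N, time in s.
With the tool pointing down it reaches from about 275 to 750 mm from the base axis. Payload 10.2 kg.
Tool frame: the origin (TCP) lies where the fingers leave the gripper's body, on its centre line; the fingertips stand 73 mm ahead of it and the grasp point (between the pads) lies 54 mm ahead of it; z points along the fingers, y is the line along which they close (so a half turn about z gives the same grasp; the last joint's range is limited). The gripper opens to 85 mm and grips with 20 to 120 N. Pads are 22 mm wide; open, the fingers measure 114 mm over their backs; the gripper's body (76 mm by 85 mm) begins 54 mm behind the grasp point. The pads swing forward as they close: fully open they stand 13 mm farther back than shut.
Start: joints at [1.104, 0.313, 1.498, -0, 1.331, -0.223], TCP at [126.744, 509.478, 303.894] pointing down, gripper open.
Joint ranges: [-2.94, 2.94], [-0.97, 2.17], [0.19, 2.56], [-1.23, 4.37], [0.02, 3.11], [-2.88, 2.88]. Speed limits (rad/s): [2.39, 2.39, 3.01, 3.14, 3.14, 3.14].

INTERFACE

Orientations are given as a unit quaternion [w, x, y, z].
In Python, from rig import ctrl gives the robot as it stands.
- The arm moves only by the shell command python3 -m creep 'ROWS' [OPENING] [FORCE]. ROWS is JSON, a list that holds one entry, the list of rows, each a list of 6 numbers: the shift along the world's x, y, z in units of 25 mm (1.0 is 25 mm), then the turn, a rotation vector about the world's x, y, z in units of 5 degrees (1.0 is 5 degrees). In form: [[[x, y, z, ax, ay, az], ...]]. A call has 1 to 20 rows; each row is the pose to reach, as a shift and turn from the pose commanded when the call began; what a row does not reach only later rows make up. A row lasts 1/12 s, in which the tool goes at most 41.7 mm and 7.16 degrees, less where a joint would pass 70% of its speed; a pose out of reach is approached as far as the arm can. A call with a gripper value outside its range is refused whole. OPENING is the finger opening in mm, from 0 to 85.4, set as the call begins (- or left out, the last holds). The fingers move at their own pace and stop on an object; FORCE is the grip in N (left out, the last holds). Time passes only in rows, so rows that repeat a pose let the fingers close. It gives the time, the measured TCP pose, the force, the opening and the grip force at its end, in the units of the state.
- ctrl.sense(): the state, without advancing time (a new reading comes with each control period).
- ctrl.capture(name): name is "scene" or "top"; returns a dict with "image" (420x560x3 uint8, red, green, blue), "fx", "fy", "cx", "cy" (pixels), "R" (3x3) and "t" (3): a world point X has camera coordinates R X + t. Camera axes: x right, y down, z forward; pixel columns grow to the right and rows downward; lengths in mm; the calibration is good to about 2 mm. A picture is of the moment at which its call begins. There is no depth.
- ctrl.finish_job(): hands the job in; it is judged then, once.
The state is a dict: "time_s": time; "joints": joint angles; "dq": joint speeds; "tau": joint torques, N m; "eef_pos": TCP position; "ee_rot": TCP orientation; "force": force on the tool from outside, world axes, zero at the start; "wrist_torque": the same for the moment, N m; "grip_width": opening from 0.0 (shut) to 1.0 (fully open); "grip_force": force on a finger pad.
Only numpy, scipy, OpenCV 4.12 (cv2) and the standard library are available. Lean on these libraries where they do the work, as an engineer would, in place of code of your own. Each camera call takes 0.05 s, during which the arm holds its last target. There are 200 camera calls.

TASK

Hang the cordless work lamp on the side-opening hook of the bench stand: bring its neck in sideways through the hook's mouth, over the two lips, and lower it until its collar sits down in the throat behind them, then let go so that it hangs upright, still and clear of the bench. The hook is clamped somewhere below its top mark and its arm is sprung: feel for it and never press on it with more than 15 N. Do not tip the lamp over, and leave the other things where they are.

Things in the scene. Friction and masses are not known exactly. Their poses are not given: they have to be found in the camera images.
- lamp_mid (a point): Upright cordless lamp, round, 173 mm tall, 0.34 kg, standing on the bench; point on its axis half-way up (86.5 mm above its foot), z up. From the foot: body, diameter 46 mm, 0 to 90 mm; steel neck, diameter 14, 90 to 109; flat collar, diameter 32, 109 to 117; black grip stub, diameter 24, 117 to 173 (grasp it here from above). Same all round.
- stand: Fixed steel bench stand: base plate 150 x 150 x 14 mm, post 18 mm diameter, 210 mm tall. Origin on the post's axis at bench level, z up. A flat hook arm on a hand clamp reaches from the post along the stand's own -x; where it is clamped is not measured.
- hook_nominal (a point): Top mark for the hook's throat centre: 160 mm from the post along the stand's -x, 181 mm up; axes as the stand's. The real hook (not measured) has its plate's top face 6 to 46 mm below this mark and is swivelled about the post up to 0.06 rad (10 mm along y). Level plate 6 mm thick; slot 20 mm wide, mouth open to -y; slot's closed back 10 mm from the centre on +y, prong ends 22 mm on -y.
- hookarm_nominal (a point): Top mark for the arm's middle, 85 mm from the post; the arm is as far below. Arm 22 mm wide, its top flush with the hook plate's. Sprung: the hook gives 1 mm per 5 N up, down and along y. On each prong end a round lip along x stands 6 mm above the plate, 19 mm from the throat centre on -y. The collar passes over the lips, the lamp's body under the plate; then it drops behind them.
- spray_can_c (a point): Bystander: grey can, 60 mm diameter, 125 mm tall; point on its axis 50 mm above its foot.
- bolt_jar_c (a point): Bystander: glass jar, 62 mm diameter, 85 mm tall; point on its axis 50 mm above its foot.
- wrench_c (a point): Bystander: steel wrench lying flat on the bench; point near its middle.

How it is judged:
By the outcome, as a careful person would: the job done as asked, in the order asked, and still so for the second after the job is handed in, with the robot touching nothing.
It also fails if it takes over 48 s, if anything falls off the work surface, if the arm or the gripper's body presses on something with over 40 N, if the wrist force passes 120 N, or if a joint passes its speed limit or range.

## Working session

There is one attempt and no reset: what is moved stays moved. The work goes in short steps, Python scripts to look and compute and a shell command to move; the robot and the scene stay as the last step left them, time stands still between calls to the robot, and variables do not carry over. Pictures are saved under pics/ and viewed, at most 10 in all, crops included, and the job is handed in when it is done.

```bash
mkdir -p pics; ls
cat > h.py <<'E'
import numpy as np,cv2
from rig import ctrl
def cap(n,f=None):
    c=ctrl.capture(n)
    if f: cv2.imwrite('pics/'+f,c['image'][:,:,::-1])
    return c
def ray(c,u,v):
    R=np.array(c['R']);t=np.array(c['t']);o=-R.T@t
    d=R.T@np.array([(u-c['cx'])/c['fx'],(v-c['cy'])/c['fy'],1]);return o,d/np.linalg.norm(d)
def plane(c,u,v,z):
    o,d=ray(c,u,v);return o+d*(z-o[2])/d[2]
def proj(c,X):
    p=np.array(c['R'])@np.array(X,float)+np.array(c['t']);return c['fx']*p[0]/p[2]+c['cx'],c['fy']*p[1]/p[2]+c['cy']
def tri(r1,r2):
    (o1,d1),(o2,d2)=r1,r2
    s=np.linalg.lstsq(np.stack([d1,-d2],1),o2-o1,rcond=None)[0]
    a,b=o1+s[0]*d1,o2+s[1]*d2;return (a+b)/2,np.linalg.norm(a-b)
E
python3 - <<'E'
from h import *
for n in('scene','top'):
    c=cap(n,n+'1.png');print(n,c['fx'],c['cx'],c['cy'],np.round(c['R'],3).tolist(),np.round(-np.array(c['R']).T@np.array(c['t'])))
print(ctrl.sense())
E
```

```text
pics
scene 432.3226574844661 278.86352748118094 208.84848485341806 [[0.482, 0.876, 0.016], [0.721, -0.386, -0.576], [-0.499, 0.289, -0.817]] [1073. -273.  963.]
top 401.37107766368166 279.9026990884224 204.30919438577376 [[-0.017, -1.0, 0.018], [-0.996, 0.015, -0.084], [0.084, -0.019, -0.996]] [ 484.   50. 1170.]
{'time_s': 0.1, 'joints': array([ 1.10362595e+00,  3.13391948e-01,  1.49832751e+00,  5.58307604e-05,
        1.33101554e+00, -2.23417366e-01]), 'dq': array([-1.93647152e-03, -3.71162796e-04,  3.94167057e-05,  7.26195500e-04,
        5.13308920e-04,  1.25223204e-03]), 'tau': array([ 4.93867716e-03, -4.12898219e+01, -2.60142052e+01, -1.93963706e-05,
        3.05255162e-03,  5.36537027e-05]), 'eef_pos': array([126.65391939, 509.35147406, 303.4059815 ]), 'ee_rot': array([-2.18839954e-04,  1.21581581e-01,  9.92581277e-01, -5.28284689e-04]), 'force': array([-0.05656694,  0.12811103,  0.27906761]), 'wrist_torque': array([-0.01202657,  0.03767526, -0.04080872]), 'grip_force': 0.0, 'grip_width': 1.0029052855764609}
```

View pics/scene1.png

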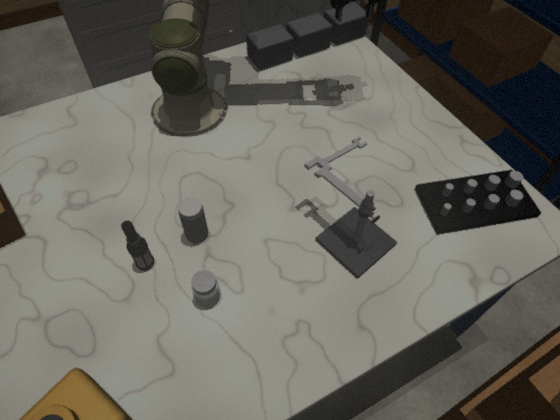

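View pics/top1.png

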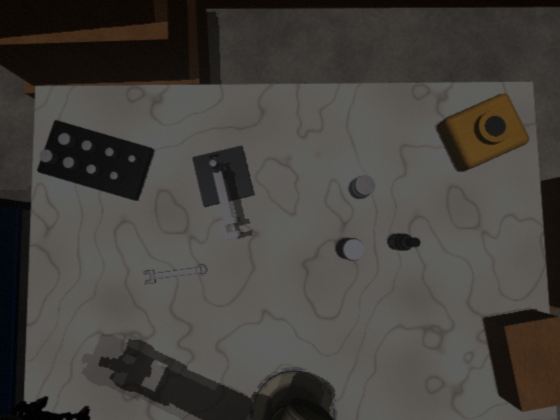

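The scene view shows the lamp at about (138,248), the stand base at (356,242) and the arm running from (368,200) to (318,172). In the top view the lamp is at (403,241), the base at (223,176) and the hook end near (240,230). I'll enlarge these areas.

Run:
```python
from h import *
s=cv2.imread('pics/scene1.png');t=cv2.imread('pics/top1.png')
def z(i,x,y,w,h,k): return cv2.convertScaleAbs(cv2.resize(i[y:y+h,x:x+w],None,fx=k,fy=k,interpolation=cv2.INTER_CUBIC),alpha=1.6)
a=z(s,300,160,100,120,5)[:,:] # 500x600 -> 
b=z(t,185,140,75,105,4) #300x420
d=z(s,115,215,50,60,3) #150x180
e=z(t,380,225,50,60,3)
o=np.zeros((600,800,3),np.uint8);o[:,:500]=a;o[:420,500:]=b;o[420:,500:650]=d;o[420:,650:]=e
cv2.imwrite('pics/z1.png',o)
```

```text
(no output)
```

View pics/z1.png

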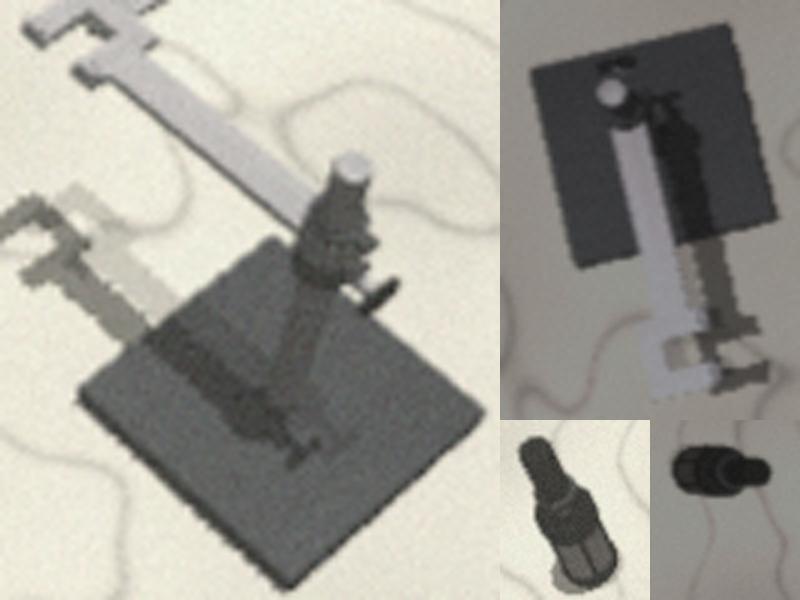

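The enlargement shows the slot clearly. The mouth opens to the right in the top view, and the prong tips in the scene view are near (306,166) and (316,175). Next I'll fix the stand and lamp poses and zoom in on the hook.

Run:
```python
from h import *
t=cap('top');s=cap('scene')
cs=np.array([plane(t,185+(x-500)/4,140+y/4,14)[:2] for x,y in [(530,72),(727,25),(778,217),(583,268)]])
print(np.round(cs),cs.mean(0),[np.linalg.norm(cs[i]-cs[(i+1)%4]) for i in range(4)])
print([np.degrees(np.arctan2(*(cs[(i+1)%4]-cs[i])[::-1])) for i in range(4)])
print('post',plane(t,185+112/4,140+93/4,210), plane(s,300+352/5,160+165/5,210))
cs2=np.array([plane(s,300+x/5,160+y/5,14)[:2] for x,y in [(485,408),(272,238),(80,390),(288,588)]]);print(np.round(cs2),cs2.mean(0))
# lamp: mask dark
for c,n,(x0,y0,w,h),zt in((t,'top',(380,225,50,60),173),(s,'scene',(115,215,50,60),173)):
    g=c['image'][y0:y0+h,x0:x0+w].max(2); m=(g<45).astype(np.uint8)
    k=cv2.findContours(m,0,1)[0];k=max(k,key=cv2.contourArea);print(n,cv2.boundingRect(k),cv2.contourArea(k))
print('lamp stub top',plane(t,380+(758-650)/3,225+(471-420)/3,173),plane(s,115+(536-500)/3,215+(445-420)/3,173))
print('collar',plane(t,380+(737-650)/3,225+50/3,117))
a=cv2.resize(s['image'][150:190,298:338],None,fx=12,fy=12,interpolation=cv2.INTER_CUBIC)
b=cv2.resize(t['image'][212:246,214:250],None,fx=8.8,fy=12,interpolation=cv2.INTER_CUBIC)
b=cv2.resize(t['image'][210:250,218:244],None,fx=12,fy=12,interpolation=cv2.INTER_CUBIC)
cv2.imwrite('pics/z2.png',cv2.convertScaleAbs(np.hstack([a,b])[:,:,::-1],alpha=1.5));print(a.shape,b.shape)
```

```text
[[720. 279.]
 [753. 136.]
 [612. 100.]
 [577. 241.]] [665.57466826 189.00676177] [np.float64(147.0123045268727), np.float64(145.9829205044147), np.float64(144.91021304797147), np.float64(148.51617956605133)]
[np.float64(-77.06214962628357), np.float64(-165.88568842664048), np.float64(103.9167736422484), np.float64(14.91367622049386)]
post [666.85440284 190.88328412 210.        ] [671.19530175 191.06382984 210.        ]
[[727. 280.]
 [587. 244.]
 [619. 102.]
 [763. 132.]] [673.9790057  189.80359382]
top (8, 9, 32, 16) 371.5
scene (7, 7, 27, 35) 375.5
lamp stub top [ 468.74718956 -306.89012242  173.        ] [ 469.24970087 -303.17131501  173.        ]
collar [ 469.06349716 -308.44653441  117.        ]
(480, 480, 3) (480, 312, 3)
```

View pics/z2.png

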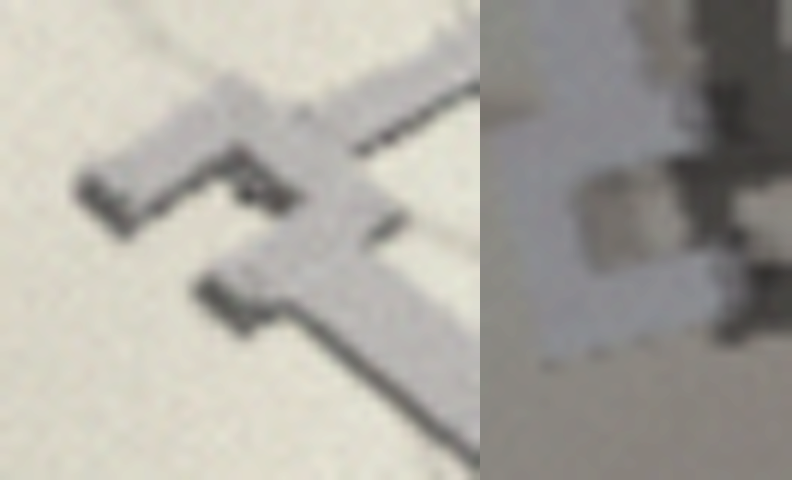

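The slot back corners are at scene crop (235,153) and (297,207), top crop (110,268) and (97,185). The plate's back corners are at scene (230,78) and (405,212), top (65,360) and (18,125). I'll triangulate all four.

Run:
```python
from h import *
t=cap('top');s=cap('scene')
S=lambda x,y:(298+(x+.5)/12-.5,150+(y+.5)/12-.5)
T=lambda x,y:(218+(x+.5)/12-.5,210+(y+.5)/12-.5)
th=np.radians(14.2);P=np.array([669.5,190.3])
for n,a,b in(('slotpost',(297,207),(97,185)),('slottip',(235,153),(110,268)),('backtip',(230,78),(65,360)),('backpost',(405,212),(18,125)),('tipend',(80,178),(245,318))):
    X,e=tri(ray(s,*S(*a)),ray(t,*T(*b)));d=X[:2]-P
    print(n,X.round(1),round(e,1),'standframe',np.round([d@[np.cos(th),np.sin(th)],d@[-np.sin(th),np.cos(th)]],1))
for z in(135,145,155,165):
  for n,b in(('slotpost',(97,185)),('slottip',(110,268))):
    d=plane(t,*T(*b),z)[:2]-P; print(z,n,np.round([d@[np.cos(th),np.sin(th)],d@[-np.sin(th),np.cos(th)]],1))
print(ctrl.sense()['time_s'])
```

```text
slotpost [519.4 167.7 154.9] 0.2 standframe [-151.    14.9]
slottip [501.6 164.5 155.5] 1.1 standframe [-169.1   16.2]
backtip [482.8 174.5 154.9] 0.3 standframe [-184.9   30.4]
backpost [532.5 184.5 157.7] 1.5 standframe [-134.2   27.9]
tipend [490.2 135.6 151.7] 3.4 standframe [-187.2   -9. ]
135 slotpost [-149.8   17. ]
135 slottip [-167.7   18.7]
145 slotpost [-150.5   15.9]
145 slottip [-168.2   17.7]
155 slotpost [-151.1   14.9]
155 slottip [-168.6   16.6]
165 slotpost [-151.7   13.8]
165 slottip [-169.1   15.6]
0.3
```

The plate top is at about z=155 and the throat centre at about (513,156.5) with hook yaw about 12.2°. The lamp axis is at about (469,-306). I'll move above the lamp with the closing line along the hook's x, a turn of -64°.

```bash
python3 -m creep '[[[13.69,-32.6,0,0,0,-12.76],[13.69,-32.6,0,0,0,-12.76],[13.69,-32.6,0,0,0,-12.76],[13.69,-32.6,0,0,0,-12.76],[13.69,-32.6,0,0,0,-12.76],[13.69,-32.6,0,0,0,-12.76],[13.69,-32.6,0,0,0,-12.76],[13.69,-32.6,0,0,0,-12.76],[13.69,-32.6,0,0,0,-12.76],[13.69,-32.6,0,0,0,-12.76],[13.69,-32.6,0,0,0,-12.76],[13.69,-32.6,0,0,0,-12.76],[13.69,-32.6,0,0,0,-12.76],[13.69,-32.6,0,0,0,-12.76],[13.69,-32.6,0,0,0,-12.76],[13.69,-32.6,0,0,0,-12.76],[13.69,-32.6,0,0,0,-12.76],[13.69,-32.6,0,0,0,-12.76],[13.69,-32.6,0,0,0,-12.76],[13.69,-32.6,0,0,0,-12.76]]]' 85
```

```text
time_s: 1.97
eef_pos: [449.7, -261.0, 303.7]
ee_rot: [-0.0, 0.628, 0.778, 0.0]
force: [0.6, 0.7, 1.1]
grip_width: 0.993
grip_force: 0.0
```

```bash
python3 -m creep '[[[0.77,-1.8,0,0,0,0],[0.77,-1.8,0,0,0,0],[0.77,-1.8,0,0,0,0],[0.77,-1.8,0,0,0,0],[0.77,-1.8,0,0,0,0]]]'
python3 - <<'E'
from h import *
t=cap('top');s=cap('scene')
k=lambda i,x,y,w,h:cv2.convertScaleAbs(cv2.resize(i[y:y+h,x:x+w],None,fx=4,fy=4,interpolation=cv2.INTER_CUBIC)[:,:,::-1],alpha=1.8)
for (c,x,y) in((t,360,190),(s,95,170)): 
    pass
cv2.imwrite('pics/g1.png',np.hstack([k(t['image'],360,180,90,110),k(s['image'],95,170,90,110)]))
p=ctrl.sense()['eef_pos'];print(p,proj(s,[p[0],p[1],173]),proj(s,[p[0],p[1],0]),proj(s,p-[0,0,73]))
E
```

```text
time_s: 2.38
eef_pos: [468.4, -302.7, 304.1]
ee_rot: [-0.0, 0.627, 0.779, 0.0]
force: [0.3, -0.4, 0.4]
grip_width: 0.996
grip_force: 0.0
[ 468.51759208 -302.65742416  304.45406564] (np.float64(127.12805733970546), np.float64(222.9912501083477)) (np.float64(145.872911150566), np.float64(261.01127995486524)) (np.float64(119.45021758805953), np.float64(207.418352103391))
```

View pics/g1.png

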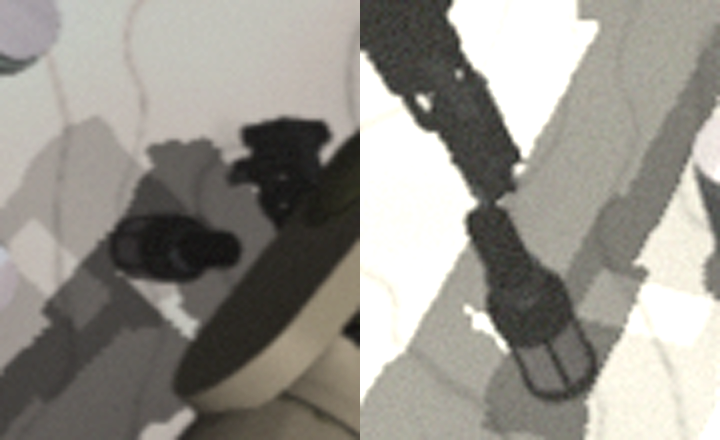

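The lamp stub top sits at scene (126.3,222.5), close to the predicted (127.1,223.0). The fingers straddle it, so a 2 mm y nudge is enough before descending and closing.

```bash
python3 -m creep '[[[0.02,-0.08,-1,0,0,0],[0.02,-0.08,-2,0,0,0],[0.02,-0.08,-3,0,0,0],[0.02,-0.08,-3.6,0,0,0],[0.02,-0.08,-4.1,0,0,0],[0.02,-0.08,-4.12,0,0,0],[0.02,-0.08,-4.12,0,0,0],[0.02,-0.08,-4.12,0,0,0]]]' && python3 -m creep '[[[0,0,0,0,0,0],[0,0,0,0,0,0],[0,0,0,0,0,0],[0,0,0,0,0,0],[0,0,0,0,0,0],[0,0,0,0,0,0],[0,0,0,0,0,0],[0,0,0,0,0,0],[0,0,0,0,0,0],[0,0,0,0,0,0]]]' 0 60
```

```text
time_s: 3.15
eef_pos: [469.4, -305.7, 202.2]
ee_rot: [0.001, 0.628, 0.779, -0.0]
force: [-0.1, -0.3, -0.1]
grip_width: 0.998
grip_force: 0.0
time_s: 3.98
eef_pos: [469.3, -305.9, 201.2]
ee_rot: [0.0, 0.628, 0.778, 0.0]
force: [0.4, 0.4, 4.4]
grip_width: 0.265
grip_force: 58.7
```

```bash
python3 -m creep '[[[0,0,0.5,0,0,0],[0,0,1.5,0,0,0],[0,0,2.6,0,0,0],[0,0,3.7,0,0,0],[0,0,4.8,0,0,0],[0,0,5.9,0,0,0],[0,0,6.8,0,0,0],[0,0,7.2,0,0,0],[0,0,7.2,0,0,0],[0,0,7.2,0,0,0]]]' && python3 -m creep '[[[0.2,0.6,0,0,0,0],[0.5,1.8,0,0,0,0],[0.8,3,0,0,0,0],[1.1,4.2,0,0,0,0],[1.4,5.4,0,0,0,0],[1.7,6.6,0,0,0,0],[2,7.9,0,0,0,0],[2.3,9.2,0,0,0,0],[2.6,10.5,0,0,0,0],[2.9,11.8,0,0,0,0],[3.2,13.1,0,0,0,0],[3.5,14.4,0,0,0,0],[3.8,15.7,0,0,0,0],[4.1,16.9,0,0,0,0],[4.4,18,0,0,0,0],[4.6,18.8,0,0,0,0],[4.68,19.13,0,0,0,0],[4.68,19.13,0,0,0,0],[4.68,19.13,0,0,0,0],[4.68,19.13,0,0,0,0]]]'; python3 -c "
from h import *
for n in('top','scene'):
    cap(n,n+'2.png')
print(ctrl.sense()['force'])
a=cv2.imread('pics/top2.png')[130:250,150:290];b=cv2.imread('pics/scene2.png')[100:280,290:430]
z=lambda i:cv2.convertScaleAbs(cv2.resize(i,None,fx=2.8,fy=2.8,interpolation=2),alpha=1.7)
o=np.zeros((504,784,3),np.uint8);o[:336,:392]=z(a);o[:,392:]=z(b);cv2.imwrite('pics/c2.png',o)"
```

```text
time_s: 4.82
eef_pos: [469.0, -305.8, 379.3]
ee_rot: [-0.001, 0.628, 0.778, 0.0]
force: [0.4, 0.8, -3.1]
grip_width: 0.265
grip_force: 59.3
time_s: 6.48
eef_pos: [586.1, 171.2, 380.2]
ee_rot: [-0.0, 0.628, 0.778, -0.001]
force: [-0.5, -0.4, -2.7]
grip_width: 0.265
grip_force: 59.3
[-0.8005166  -1.02981243 -3.02299851]
```

View pics/c2.png

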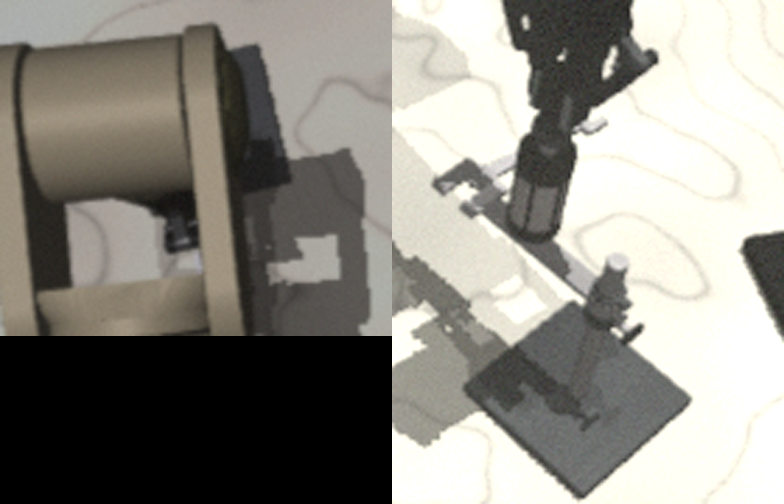

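The lamp hangs upright in the grip over the arm's middle, with its foot near scene pixel (340,182). Now I'll lower it gently to feel for the arm's top.

```bash
python3 -m creep '[[[0,0,-0.3,0,0,0],[0,0,-0.5,0,0,0],[0,0,-0.65,0,0,0],[0,0,-0.65,0,0,0],[0,0,-0.65,0,0,0],[0,0,-0.65,0,0,0]]]' && for i in 1 2 ; do python3 -m creep '[[[0,0,-0.02,0,0,0],[0,0,-0.04,0,0,0],[0,0,-0.04,0,0,0]]]'|grep -E "eef_pos|force: \["; done
```

```text
time_s: 7.08
eef_pos: [586.2, 172.4, 364.8]
ee_rot: [0.0, 0.628, 0.778, 0.0]
force: [-1.9, -0.4, -3.3]
grip_width: 0.268
grip_force: 59.4
eef_pos: [586.1, 172.4, 363.7]
force: [-0.4, 0.2, -3.1]
eef_pos: [586.1, 172.4, 362.5]
force: [-0.9, 0.2, -3.2]
```

```bash
python3 -m creep '[[[0,0,-0.04,0,0,0],[0,0,-0.08,0,0,0],[0,0,-0.08,0,0,0],[0,0,-0.08,0,0,0]]]'|grep -E "eef_pos|force: \["; python3 -m creep '[[[0,0,-0.02,0,0,0],[0,0,-0.04,0,0,0],[0,0,-0.04,0,0,0]]]'|grep -E "eef_pos|force: \["; python3 -m creep '[[[0,0,-0.02,0,0,0],[0,0,-0.04,0,0,0],[0,0,-0.04,0,0,0]]]'|grep -E "eef_pos|force: \["
```

```text
eef_pos: [586.2, 172.4, 360.8]
force: [0.9, -0.7, -1.2]
eef_pos: [586.1, 172.4, 360.0]
force: [-0.6, 0.4, 1.7]
eef_pos: [586.1, 172.4, 359.2]
force: [-1.5, -0.5, 5.2]
```

Contact is at TCP z≈361.25 with the foot on the plate top, so the entry window's middle is TCP z≈261.75. I'll lift, move out to the mouth side and descend there.

```bash
python3 -m creep '[[[0,0,0.3,0,0,0],[0,0,0.9,0,0,0],[-0.3,-0.4,1,0,0,0],[-0.9,-1.2,1,0,0,0],[-1.5,-2.0,1,0,0,0],[-2.0,-2.7,1,0,0,0],[-2.38,-3.18,1,0,0,0],[-2.38,-3.18,1,0,0,0],[-2.38,-3.18,1,0,0,0],[-2.38,-3.18,0.5,0,0,0],[-2.38,-3.18,-0.5,0,0,0],[-2.38,-3.18,-1.5,0,0,0],[-2.38,-3.18,-2.5,0,0,0],[-2.38,-3.18,-3.3,0,0,0],[-2.38,-3.18,-3.7,0,0,0],[-2.38,-3.18,-3.9,0,0,0],[-2.38,-3.18,-3.9,0,0,0],[-2.38,-3.18,-3.9,0,0,0]]]'
python3 -c "
from h import *
t=cap('top','top3.png');s=cap('scene','scene3.png')
print(ctrl.sense()['eef_pos'],ctrl.sense()['force'])
a=cv2.imread('pics/top3.png')[180:260,200:300];b=cv2.imread('pics/scene3.png')[110:230,250:350]
z=lambda i:cv2.convertScaleAbs(cv2.resize(i,None,fx=4,fy=4,interpolation=2),alpha=1.7)
o=np.zeros((480,800,3),np.uint8);o[:320,:400]=z(a);o[:,400:]=z(b);cv2.imwrite('pics/c3.png',o)"
```

```text
time_s: 9.92
eef_pos: [527.2, 93.1, 262.1]
ee_rot: [0.001, 0.628, 0.778, 0.0]
force: [-0.0, 0.6, -2.4]
grip_width: 0.267
grip_force: 59.5
[527.13353948  92.97781984 262.36746537] [ 0.90380823 -0.07218928 -2.94404506]
```

View pics/c3.png

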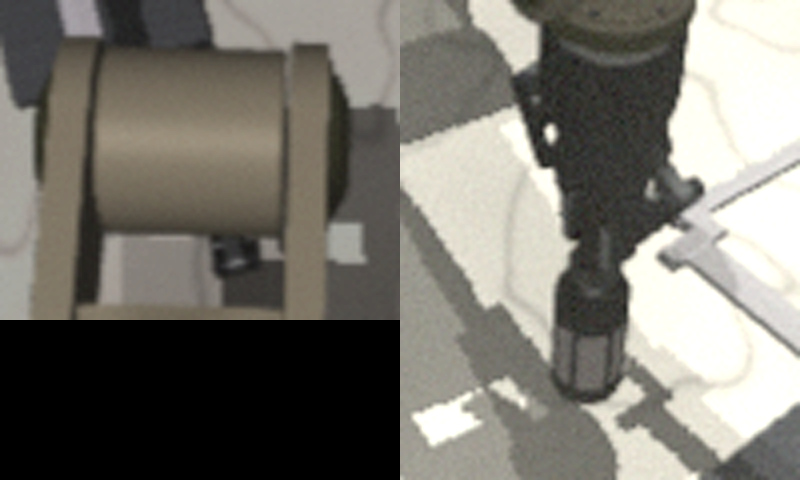

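The lamp is clear of the hook on its mouth side, at scene about (397,190), with the prongs at about (418,175). I'll advance along hook +y with force checks.

```bash
python3 -m creep '[[[-0.06,0.3,-0.01,0,0,0],[-0.13,0.6,-0.02,0,0,0],[-0.16,0.75,-0.02,0,0,0],[-0.19,0.9,-0.02,0,0,0],[-0.22,1.02,-0.02,0,0,0],[-0.22,1.02,-0.02,0,0,0]]]'|grep -E "eef_pos|force: \["; python3 -m creep '[[[-0.03,0.15,0,0,0,0],[-0.06,0.27,0,0,0,0],[-0.08,0.39,0,0,0,0],[-0.08,0.39,0,0,0,0]]]'|grep -E "eef_pos|force: \["; python3 -m creep '[[[-0.03,0.15,0,0,0,0],[-0.06,0.27,0,0,0,0],[-0.08,0.39,0,0,0,0],[-0.08,0.39,0,0,0,0]]]'|grep -E "eef_pos|force: \["
```

```text
eef_pos: [521.0, 119.1, 260.7]
force: [-0.4, -0.0, -3.1]
eef_pos: [519.0, 128.6, 260.6]
force: [-0.7, -0.4, -3.7]
eef_pos: [517.0, 138.4, 260.7]
force: [0.1, -0.6, -2.8]
```

```bash
python3 -m creep '[[[-0.03,0.12,0.02,0,0,0],[-0.06,0.25,0.04,0,0,0],[-0.08,0.39,0.04,0,0,0],[-0.08,0.39,0.04,0,0,0]]]'|grep -E "eef_pos|force: \["; python3 -m creep '[[[-0.02,0.1,0,0,0,0],[-0.04,0.2,0,0,0,0],[-0.04,0.2,0,0,0,0]]]'|grep -E "eef_pos|force: \["; python3 -m creep '[[[-0.01,0.06,0,0,0,0],[-0.02,0.1,0,0,0,0],[-0.02,0.1,0,0,0,0],[-0.02,0.1,0,0,0,0]]]'|grep -E "eef_pos|force: \["
```

```text
eef_pos: [515.0, 148.2, 261.7]
force: [-0.3, -0.2, -3.4]
eef_pos: [514.0, 153.0, 261.6]
force: [-0.0, -0.4, -2.9]
eef_pos: [513.7, 155.2, 261.6]
force: [0.6, 0.1, -3.3]
```

```bash
python3 -m creep '[[[-0.01,0.04,0,0,0,0],[-0.015,0.08,0,0,0,0],[-0.015,0.08,0,0,0,0],[-0.015,0.08,0,0,0,0]]]'|grep -E "eef_pos|force: \["; python3 -m creep '[[[-0.005,0.02,0,0,0,0],[-0.01,0.04,0,0,0,0],[-0.01,0.04,0,0,0,0],[-0.01,0.04,0,0,0,0]]]'|grep -E "eef_pos|force: \[";python3 -m creep '[[[-0.005,0.02,0,0,0,0],[-0.01,0.04,0,0,0,0],[-0.01,0.04,0,0,0,0],[-0.01,0.04,0,0,0,0]]]'|grep -E "eef_pos|force: \["
```

```text
eef_pos: [513.3, 157.2, 261.7]
force: [-0.2, -0.5, -2.7]
eef_pos: [513.0, 158.2, 261.7]
force: [-0.0, 0.7, -4.2]
eef_pos: [512.8, 159.1, 261.6]
force: [0.9, 0.7, -2.5]
```

```bash
python3 -m creep '[[[-0.005,0.02,0,0,0,0],[-0.01,0.04,0,0,0,0],[-0.01,0.04,0,0,0,0],[-0.01,0.04,0,0,0,0]]]'|grep -E "eef_pos|force: \["; python3 -m creep '[[[-0.005,0.02,0,0,0,0],[-0.01,0.04,0,0,0,0],[-0.01,0.04,0,0,0,0],[-0.01,0.04,0,0,0,0]]]'|grep -E "eef_pos|force: \["
```

```text
eef_pos: [512.6, 160.0, 261.7]
force: [1.4, -1.6, -3.1]
eef_pos: [512.4, 160.9, 261.7]
force: [1.6, -4.5, -3.3]
```

```bash
python3 -c "
from h import *
for i in range(4): cap('scene'); print(ctrl.sense()['force'].round(1),ctrl.sense()['wrist_torque'].round(3))"
```

```text
[ 2.4 -4.  -3.2] [-0.821 -0.338 -0.046]
[ 0.7 -3.9 -3.8] [-0.822 -0.351 -0.06 ]
[ 1.6 -4.6 -3.3] [-0.769 -0.333 -0.057]
[ 2.  -4.6 -2.8] [-0.786 -0.419  0.054]
```

The neck touches the slot's back at y≈159.9. I'll back off about 1.6 mm and lower with force checks.

```bash
python3 -m creep '[[[0.01,-0.05,0,0,0,0],[0.02,-0.1,0,0,0,0],[0.02,-0.105,0,0,0,0],[0.02,-0.105,0,0,0,0]]]'|grep -E "eef_pos|force: \["; python3 -m creep '[[[0,0,-0.06,0,0,0],[0,0,-0.12,0,0,0],[0,0,-0.16,0,0,0],[0,0,-0.16,0,0,0],[0,0,-0.16,0,0,0]]]'|grep -E "eef_pos|force: \["; python3 -m creep '[[[0,0,-0.04,0,0,0],[0,0,-0.08,0,0,0],[0,0,-0.12,0,0,0],[0,0,-0.12,0,0,0],[0,0,-0.12,0,0,0]]]'|grep -E "eef_pos|force: \["
```

```text
eef_pos: [512.5, 158.8, 261.5]
force: [0.4, -0.7, -3.0]
eef_pos: [512.7, 158.6, 257.5]
force: [-0.3, 0.7, -2.3]
eef_pos: [512.8, 158.5, 254.6]
force: [0.4, -0.9, -3.1]
```

```bash
python3 -m creep '[[[0,0,-0.03,0,0,0],[0,0,-0.06,0,0,0],[0,0,-0.06,0,0,0],[0,0,-0.06,0,0,0]]]'|grep -E "eef_pos|force: \["; python3 -m creep '[[[0,0,-0.02,0,0,0],[0,0,-0.04,0,0,0],[0,0,-0.04,0,0,0],[0,0,-0.04,0,0,0]]]'|grep -E "eef_pos|force: \["
```

```text
eef_pos: [512.8, 158.5, 253.1]
force: [-0.4, -0.7, -4.2]
eef_pos: [512.8, 158.5, 252.2]
force: [0.2, -0.3, -4.1]
```

```bash
python3 -m creep '[[[0,0,-0.02,0,0,0],[0,0,-0.04,0,0,0],[0,0,-0.04,0,0,0],[0,0,-0.04,0,0,0]]]'|grep -E "eef_pos|force: \["; python3 -m creep '[[[0,0,-0.02,0,0,0],[0,0,-0.02,0,0,0],[0,0,-0.02,0,0,0],[0,0,-0.02,0,0,0]]]'|grep -E "eef_pos|force: \["
```

```text
eef_pos: [512.8, 158.5, 251.3]
force: [-0.4, 0.2, -0.8]
eef_pos: [512.8, 158.5, 250.8]
force: [-0.8, -0.3, -0.3]
```

The collar is seated: the hook now carries about the lamp's full weight. Release.

```bash
python3 -m creep '[[[0,0,0,0,0,0],[0,0,0,0,0,0],[0,0,0,0,0,0],[0,0,0,0,0,0],[0,0,0,0,0,0],[0,0,0,0,0,0],[0,0,0,0,0,0],[0,0,0,0,0,0],[0,0,0,0,0,0],[0,0,0,0,0,0]]]' 60 && python3 -m creep '[[[0,0,0.1,0,0,0],[0,0,0.3,0,0,0],[0,0,0.6,0,0,0],[0,0,1,0,0,0],[0,0,1.5,0,0,0],[0,0,2.2,0,0,0],[0,0,3,0,0,0],[0,0,4,0,0,0],[-1,-1,4.5,0,0,0],[-2,-2,4.5,0,0,0],[-3,-3,4.5,0,0,0],[-3,-4.5,4.5,0,0,0],[-3,-6,4.5,0,0,0],[-3,-7.5,4.5,0,0,0],[-3,-9,4.5,0,0,0],[-3,-10,4.5,0,0,0],[-3,-10,4.5,0,0,0],[-3,-10,4.5,0,0,0]]]'
python3 -c "
from h import *
t=cap('top','top4.png');s=cap('scene','scene4.png')
a=cv2.imread('pics/top4.png')[140:260,190:290];b=cv2.imread('pics/scene4.png')[130:250,280:380]
z=lambda i:cv2.convertScaleAbs(cv2.resize(i,None,fx=4,fy=4,interpolation=2),alpha=1.7)
cv2.imwrite('pics/c4.png',np.hstack([z(a),z(b)]))"
```

```text
time_s: 17.3
eef_pos: [512.8, 158.5, 250.6]
ee_rot: [-0.0, 0.628, 0.778, -0.0]
force: [-1.2, 0.4, 0.5]
grip_width: 0.704
grip_force: 0.0
time_s: 18.8
eef_pos: [437.6, -92.3, 363.9]
ee_rot: [0.0, 0.629, 0.778, 0.0]
force: [-0.0, 0.1, 0.7]
grip_width: 0.704
grip_force: 0.0
```

View pics/c4.png

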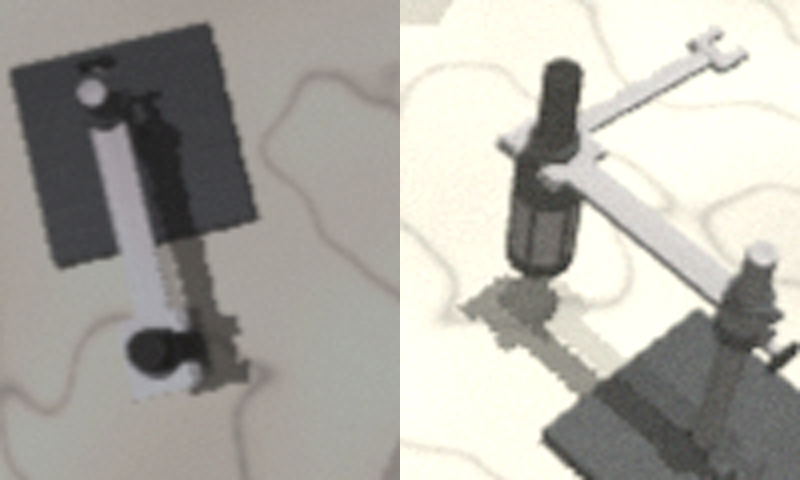

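The lamp hangs in the slot with its collar behind the lips, stub top at scene (320.5,146), and its shadow clear beneath the foot. A quick numeric check of uprightness and stillness follows.

```bash
python3 -c "
from h import *
s=cap('scene');t=cap('top')
print('pred',proj(s,[512.8,158.3,224]),proj(s,[512.8,158.3,51]),proj(t,[512.8,158.3,224]))
for k in range(3):
    c=[cap('scene') for _ in range(4)][-1]
    g=c['image'][140:205,300:330].max(2);m=(cv2.GaussianBlur(g,(3,3),0)<60).astype(np.uint8)
    q=max(cv2.findContours(m[:],0,1)[0],key=cv2.contourArea);x,y,w,h=cv2.boundingRect(q);print(x+300,y+140,w,h,np.abs(c['image'].astype(int)-s['image'])[130:210,290:340].mean())
p,_=tri(ray(s,320.3,146.5),ray(t,227.3,227.8));print('top pt',p)"
```

```text
pred (np.float64(320.22352940530294), np.float64(146.9250069093056)) (np.float64(314.09311487048734), np.float64(192.00296477665432)) (np.float64(226.2109294942272), np.float64(226.73748359842352))
308 146 17 54 1.88275
308 146 17 54 1.8949166666666666
308 146 17 54 1.89275
top pt [511.19901436 157.30689686 224.32643005]
```

Upright, since the stub top matches the prediction, and still. Handing in.

```bash
python3 -c "
from rig import ctrl
print(ctrl.finish_job())"
```

```text
the job is handed in; nothing more can be done
None
```

The lamp hangs upright and still in the hook's throat behind the lips, clear of the bench with the gripper away from it, and the job is handed in at about 19.5 s; by the wrist readings I pressed on the hook with at most about 8 N.

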